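# Refill the fog pan of the dry-ice show

## Task

Get the fog ready for the next show: draw the pan out of the clear hood by its handle, tip every dry-ice nugget from the steel cup into it while it stands wholly outside, and slide it back under the hood until the whole bowl is inside again with only its handle sticking out of the doorway. Sweep all the chips spilled on the white board over its edge into the grey catch tray with the scraper block, keeping the fingers off the chips, and leave the empty cup upright on its cork mat and the scraper standing on its rubber pad. Do not knock the hood, and leave the other things where they are.

Things in the scene. Friction and masses are not known exactly. Their poses are not given: they have to be found in the camera images.
- board: White plastic demonstration board, fixed, 250 (x) x 620 (y) x 30 high on the table, with a lip 6 wide and 9 high along its -y end; origin at the centre of its underside, so its top is 30 above the origin. Its -x long edge is the one next to the catch tray.
- hood: Clear acrylic fog hood with aluminium edges and a round black outlet (80 across, 12 high) on its roof, fixed on the board; 210 (x) x 220 (y) x 160 high, walls and roof 4 thick, no floor. Origin at the centre of its underside, on the board's top. Its -y end has the doorway; the other sides are closed.
- doorway (a point): Middle of the doorway's sill, in the outer plane of the hood's -y end, at the board's top. The doorway is a cut-out 170 wide (along x) and 78 high, starting at the board. Axes as the hood's: +y points straight into the hood, -y straight out of it.
- pan: Round steel pan, loose, 0.3 to 0.5 kg, 144 across the rim, 45 high, walls 3, floor 4; origin at the centre of its underside, z up. Its handle points along -y of the pan: level, its middle 50 above the underside, from 100 to 235 from the pan's centre, the last 100 a black sleeve 18 wide (x), 14 high. With the pan in the hood the handle sticks out of the doorway.
- tray: Shallow grey catch tray, fixed on the table against the board's -x edge; 90 (x) x 260 (y) x 27 high, walls and floor 3, so its rim is 3 below the board's top; origin at the centre of its underside. Axes parallel to the board's.
- cupmat: Square cork mat, fixed, 100 x 100 x 4: the cup's place. Origin at the centre of its underside.
- pad: Black rubber pad, fixed, 70 (x) x 130 (y) x 4: the scraper's place. Origin at the centre of its underside.
- cup: Steel measuring cup, loose, 0.12 to 0.2 kg, 85 high, flaring from 54 across at the foot to 69 at the rim (64 across at 56 above the foot), walls 2.5; open at the top, no handle; starts upright on the cork mat with the nuggets in it. Origin at the centre of its underside, z up along its axis.
- scraper: Scraper block, loose, 0.12 kg, standing on its foot on the rubber pad: heavy black foot 46 (x) x 90 (y) x 18 high, on it a wooden grip 20 (x) x 80 (y) from 18 to 60 above the underside. Origin at the centre of its underside; its pushing faces look along +x and -x.
- nug1: Dry-ice nugget 1 of up to 6 (1 to 3 are always there; of 4 to 6 some may be absent: None), white block 16 x 16 x 18, 10 g, slippery (friction about 0.12), in the cup at the start. Origin at its middle.
- nug2: Dry-ice nugget 2 of up to 6 (1 to 3 are always there; of 4 to 6 some may be absent: None), white block 16 x 16 x 18, 10 g, slippery (friction about 0.12), in the cup at the start. Origin at its middle.
- nug3: Dry-ice nugget 3 of up to 6 (1 to 3 are always there; of 4 to 6 some may be absent: None), white block 16 x 16 x 18, 10 g, slippery (friction about 0.12), in the cup at the start. Origin at its middle.
- nug4: Dry-ice nugget 4 of up to 6 (1 to 3 are always there; of 4 to 6 some may be absent: None), white block 16 x 16 x 18, 10 g, slippery (friction about 0.12), in the cup at the start. Origin at its middle.
- nug5: Dry-ice nugget 5 of up to 6 (1 to 3 are always there; of 4 to 6 some may be absent: None), white block 16 x 16 x 18, 10 g, slippery (friction about 0.12), in the cup at the start. Origin at its middle.
- nug6: Dry-ice nugget 6 of up to 6 (1 to 3 are always there; of 4 to 6 some may be absent: None), white block 16 x 16 x 18, 10 g, slippery (friction about 0.12), in the cup at the start. Origin at its middle.
- chip1: Spilled dry-ice chip 1 of up to 5 (3 to 5 are there, the others are None), flat white piece 24 x 20 x 12, 10 g (friction about 0.45), lying on the open part of the board. Origin at its middle.
- chip2: Spilled dry-ice chip 2 of up to 5 (3 to 5 are there, the others are None), flat white piece 24 x 20 x 12, 10 g (friction about 0.45), lying on the open part of the board. Origin at its middle.
- chip3: Spilled dry-ice chip 3 of up to 5 (3 to 5 are there, the others are None), flat white piece 24 x 20 x 12, 10 g (friction about 0.45), lying on the open part of the board. Origin at its middle.
- chip4: Spilled dry-ice chip 4 of up to 5 (3 to 5 are there, the others are None), flat white piece 24 x 20 x 12, 10 g (friction about 0.45), lying on the open part of the board. Origin at its middle.
- chip5: Spilled dry-ice chip 5 of up to 5 (3 to 5 are there, the others are None), flat white piece 24 x 20 x 12, 10 g (friction about 0.45), lying on the open part of the board. Origin at its middle.
- sprayer: Clear spray bottle with a black trigger, 68 across, 187 high, loose; a bystander. Origin under its centre.
- stopper: White plastic stopper, 60 across, 34 high, loose; a bystander. Origin under its centre.
- torch: Red and black torch lying on the table, 135 long along its x, 36 high, loose; a bystander. Origin under its middle.
- flask: Conical glass flask in a purple collar, 136 across, 156 high, loose; a bystander. Origin under its centre.
There are look-alikes about, which are no part of the job. What is shaped like the pad but purple is not meant.

How it is judged (in metres and radians):
On the way, in this order (a step that is already met when the one before it is completed fails the run):
1. the pan is drawn out until the whole bowl is outside the doorway (y of pan in the frame of doorway below -0.076 m), for 0.3 s.
2. every nugget lies in the pan while the pan is outside the hood (y of pan in the frame of doorway below -0.076 m and horizontal distance between each of nug1, nug2, nug3, nug4, nug5, nug6 and pan below 0.07 m and z of nug1 in the frame of pan between 0 and 0.045 m and z of nug2 in the frame of pan between 0 and 0.045 m and z of nug3 in the frame of pan between 0 and 0.045 m and z of nug4 in the frame of pan between 0 and 0.045 m and z of nug5 in the frame of pan between 0 and 0.045 m and z of nug6 in the frame of pan between 0 and 0.045 m), for 0.3 s.
3. the pan is back in the hood, its whole bowl inside the doorway (y of pan in the frame of doorway above 0.074 m), for 0.3 s.
At the end, for the whole second after the job is handed in: Pan level and still, its centre over 74 mm inside the doorway plane (bowl radius 72); every nugget in it; every chip in the catch tray below its rim; cup and scraper upright (0.1 rad) and still, on the cork mat and the rubber pad, within 45 mm of their centres (y of pan in the frame of doorway above 0.074 m and linear speed of each of pan, cup, scraper below 0.02 m/s and angle between each of pan, cup, scraper's own z axis and vertical below 0.1 rad and horizontal distance between each of nug1, nug2, nug3, nug4, nug5, nug6 and pan below 0.07 m and z of nug1 in the frame of pan between 0 and 0.045 m and z of nug2 in the frame of pan between 0 and 0.045 m and z of nug3 in the frame of pan between 0 and 0.045 m and z of nug4 in the frame of pan between 0 and 0.045 m and z of nug5 in the frame of pan between 0 and 0.045 m and z of nug6 in the frame of pan between 0 and 0.045 m and x of chip1 in the frame of tray between -0.045 and 0.045 m and y of chip1 in the frame of tray between -0.13 and 0.13 m and z of each of chip1, chip2, chip3, chip4, chip5 in the frame of tray below 0.027 m and x of chip2 in the frame of tray between -0.045 and 0.045 m and y of chip2 in the frame of tray between -0.13 and 0.13 m and x of chip3 in the frame of tray between -0.045 and 0.045 m and y of chip3 in the frame of tray between -0.13 and 0.13 m and x of chip4 in the frame of tray between -0.045 and 0.045 m and y of chip4 in the frame of tray between -0.13 and 0.13 m and x of chip5 in the frame of tray between -0.045 and 0.045 m and y of chip5 in the frame of tray between -0.13 and 0.13 m and horizontal distance between cup and cupmat below 0.045 m and height (world z) of each of cup, scraper below 0.012 m and horizontal distance between scraper and pad below 0.045 m); the robot touches nothing.
It fails at once if the hood is struck or pushed with more than 8 N by anything (contact force between hood and anything else above 8 N).
It fails at once if a spilled chip is touched with the fingers instead of the scraper (contact force between the fingers and chip1 above 0.3 N or contact force between the fingers and chip2 above 0.3 N or contact force between the fingers and chip3 above 0.3 N or contact force between the fingers and chip4 above 0.3 N or contact force between the fingers and chip5 above 0.3 N).
It fails at once if the spray bottle, the white stopper, the torch or the flask is moved more than 25 mm (distance of any of sprayer, stopper, torch, flask from where it was at the start of the episode above 0.025 m).
Of nug4, nug5, nug6 only 1 to 3 are there at a start; the rules pass over those that are not, and their reading is None.
Of chip1, chip2, chip3, chip4, chip5 only 3 to 5 are there at a start; the rules pass over those that are not, and their reading is None.
At some moment in a run one of scraper, chip1, chip2, chip3, chip4, chip5 may be knocked a few centimetres aside while the robot is not near it.
It also fails if it takes over 192 s, if anything falls off the work surface, if the arm or the gripper's body presses on something with over 40 N, if the wrist force passes 120 N, or if a joint passes its speed limit or range.

## Robot

A 6-joint arm with a two-finger parallel gripper is mounted at the origin on the work surface. World frame = base frame: x ahead of the robot, y to its left, z up, the work surface at z = 0. Lengths are in m, angles in degrees, forces in N, time in s.
With the tool pointing down it reaches from about 0.25 to 0.725 m from the base axis. Payload 9.7 kg.
Tool frame: the origin (TCP) lies midway between the tips of the shut fingers; the grasp point (between the pads) lies 19 mm behind it; z points along the fingers, y is the line along which they close (so a half turn about z gives the same grasp; the last joint's range is limited). The gripper opens to 85 mm and grips with 20 to 120 N. Pads are 22 mm wide; open, the fingers measure 114 mm over their backs; the gripper's body (76 mm by 85 mm) begins 54 mm behind the grasp point. The pads swing forward as they close: fully open they stand 13 mm farther back than shut.
Start: joints at [-69.844, 4.979, 10.078, 95.1, 0, 90], TCP at [0.19, -0.516, 0.231] pointing down, gripper open.
Joint ranges: [-179.16, 179.16], [-48.56, 103.87], [-65.8, 70.77], [-126.05, 130.52], [-82.76, 87.17], [-180, 180]. Speed limits (degrees/s): [127.2, 127.2, 147.25, 180, 180, 180].

## Interface

Orientations are given as [roll, pitch, yaw] about the fixed x, y, z axes, in that order (R = Rz(yaw) Ry(pitch) Rx(roll)).
In Python, from workcell import readout, imaging, bot, spotter gives the robot as it stands.
- The arm moves only by the shell command python3 -m jog 'ROWS' [FORCE]. ROWS is JSON, a list of rows, each an object with "rotation": the turn, a rotation vector about the world's x, y, z in degrees, a list of three; "translation": the shift along the world's x, y, z in mm, a list of three; "grip": the finger opening in mm, from 0 to 85.4. In form: [{"rotation": [wx, wy, wz], "translation": [dx, dy, dz], "grip": grip}, ...]. A call has 1 to 20 rows; each row is the pose to reach, as a shift and turn from the pose commanded when the call began; what a row does not reach only later rows make up. A row lasts 1/10 s, in which the tool goes at most 50 mm and 8.59 degrees, less where a joint would pass 70% of its speed; a pose out of reach is approached as far as the arm can. A call with a gripper value outside its range is refused whole. The fingers move at their own pace and stop on an object; FORCE is the grip in N (left out, the last holds). Time passes only in rows, so rows that repeat a pose let the fingers close. It gives the time, the measured TCP pose, the force, the opening and the grip force at its end, in the units of the state.
- readout.get_obs(): the state, without advancing time (a new reading comes with each control period).
- imaging.camera(name): name is "scene" or "top" or "wrist"; returns (picture, depth): 400x640x3 uint8, red, green, blue; 400x640 float32, m along the optical axis (not along the pixel's ray), 0 where there is no reading.
- imaging.camera_info(name): a dict with "vertical_fov" (degrees; the focal length in pixels is half the picture's height over the tangent of half this angle, whatever the lens; pixels are square), "cx", "cy" (the principal point, pixels), "extrinsics" (4x4, takes a point from camera to world coordinates); the wrist camera has in their place "tool_from_camera" (4x4, takes a point from camera to tool coordinates, whose origin is the TCP and whose axes are the flange's). Camera axes: x right, y down, z forward; pixel columns grow to the right and rows downward; lengths in m; the calibration is good to about 2 mm. A picture is of the moment at which its call begins: read the wrist's pose just before it. camera_info takes no time and is no camera call.
- bot.job_done(): hands the job in; it is judged then, once.
Trained networks look in the newest picture that a camera, given by its name, has taken for a name from the list of things; names that differ only in an ending like _2 or _b are one class to them, and where a whole thing is asked for, a point or a joint stands for the part that bears it (a point fixed in the world has none). Each returns a list of dicts, best first, with "confidence" (0 to 1); they miss things now and then, are a little off and sometimes report something else, mostly with a low value. They report only what shows in the picture. A call takes as long as a camera call. They do not tell look-alikes from the thing itself.
- spotter.spot_in(camera, target): "box" ([centre column, centre row, width, height] in pixels, round what is visible of it).
- spotter.mark_of(camera, target): "uv" ([column, row] in pixels: a listed point, or the origin of a listed thing).
The state is a dict: "time": time; "q": joint angles; "qd": joint speeds; "joint_efforts": joint torques, N m; "ee_pos": TCP position; "tcp_rot": TCP orientation; "wrist_force": force on the tool from outside, world axes, zero at the start; "torque": the same for the moment, N m; "opening": finger opening in m; "grasp_force": force on a finger pad.
Only numpy, scipy, OpenCV 4.12 (cv2) and the standard library are available. Lean on these libraries where they do the work, as an engineer would, in place of code of your own. Each camera call takes 0.05 s, during which the arm holds its last target. There are 200 camera calls.

## Working session

There is one attempt and no reset: what is moved stays moved. The work goes in short steps, Python scripts to look and compute and a shell command to move; the robot and the scene stay as the last step left them, time stands still between calls to the robot, and variables do not carry over. Pictures are saved under pics/ and viewed, at most 14 in all, crops included, and the job is handed in when it is done.

```bash
ls; mkdir -p pics; cat > h.py <<'E'
import numpy as np, cv2
from workcell import readout, imaging, bot, spotter
from scipy.spatial.transform import Rotation as R
def T(name):
    ci=imaging.camera_info(name); f=200/np.tan(np.radians(ci["vertical_fov"])/2)
    if name=="wrist":
        o=readout.get_obs(); M=np.eye(4); M[:3,:3]=R.from_euler('xyz',o["tcp_rot"],degrees=True).as_matrix(); M[:3,3]=o["ee_pos"]
        return f,ci["cx"],ci["cy"],M@np.array(ci["tool_from_camera"])
    return f,ci["cx"],ci["cy"],np.array(ci["extrinsics"])
def snap(name,fn=None):
    t=T(name); p,d=imaging.camera(name)
    if fn: cv2.imwrite("pics/"+fn,p[:,:,::-1])
    return p,d,t
def cloud(d,t):
    f,cx,cy,M=t; v,u=np.mgrid[:d.shape[0],:d.shape[1]]
    P=np.stack([(u-cx)/f*d,(v-cy)/f*d,d],-1)
    return P@M[:3,:3].T+M[:3,3]
def atz(u,v,z,t):
    f,cx,cy,M=t; r=M[:3,:3]@np.array([(u-cx)/f,(v-cy)/f,1]); c=M[:3,3]
    return c+r*(z-c[2])/r[2]
E
python3 - <<'E'
from h import *
print(readout.get_obs())
for n in["top","scene"]:
    p,d,t=snap(n,n+"0.png"); print(n,t[3].round(3).tolist(),t[0])
    np.savez(n+"0.npz",p=p,d=d,M=t[3],f=t[:3])
    for k in ["board","hood","doorway","pan","tray","cupmat","pad","cup","scraper","nug1","chip1","sprayer","stopper","torch","flask"]:
        z={"board":.0,"cup":.085,"scraper":.06,"chip1":.036,"pad":.004,"cupmat":.004,"doorway":.03,"pan":.03,"hood":.03}.get(k,0)
        C=cloud(d,t)
        for r in spotter.mark_of(n,k)[:6]:
            u,v=r["uv"]; print(n,k,round(r["confidence"],2),np.round(r["uv"]),atz(u,v,0 if k not in("doorway","pan","hood","chip1") else .03,t)[:2].round(3),C[int(min(max(v,0),399)),int(min(max(u,0),639))].round(3))
E
```

```text
pics
{'time': 0.0, 'q': array([-6.98426544e+01,  5.01224215e+00,  1.00353529e+01,  9.51006066e+01,
       -1.29609950e-03,  9.00005376e+01]), 'qd': array([-0.06811513,  0.00972979,  0.02311082, -0.06742301, -0.05057238,
        0.04004303]), 'joint_efforts': array([ 1.72261207e-03, -5.20389462e+01,  4.64809692e+01,  1.62477797e-02,
        1.59453375e-04,  4.83179150e-06]), 'ee_pos': array([ 0.18944424, -0.51609833,  0.23058017]), 'tcp_rot': array([-1.79922504e+02,  1.29682550e-03,  2.01568097e+01]), 'wrist_force': array([0.23988935, 0.08137881, 0.14633495]), 'torque': array([0.00104759, 0.00895725, 0.00715512]), 'grasp_force': 0.0, 'opening': 0.0854618013641445}
top [[0.001, -0.995, 0.097, 0.422], [-1.0, -0.002, -0.012, -0.088], [0.012, -0.097, -0.995, 1.079], [0.0, 0.0, 0.0, 1.0]] 370.33748970428104
top board 0.63 [270. 180.] [0.581 0.062] [0.576 0.057 0.033]
top doorway 0.55 [413. 228.] [ 0.441 -0.348] [ 0.44  -0.338  0.064]
top pan 0.49 [269. 182.] [0.57  0.059] [0.571 0.06  0.03 ]
top tray 0.67 [341. 239.] [ 0.41  -0.146] [ 0.412 -0.146  0.007]
top cupmat 0.68 [422. 182.] [ 0.57
[... 2675 characters left out ...]
 [ 0.609 -0.16 ] [ 0.611 -0.167  0.043]
scene chip1 0.51 [314. 197.] [ 0.509 -0.071] [ 0.511 -0.077  0.042]
scene chip1 0.41 [302. 222.] [ 0.527 -0.163] [ 0.529 -0.168  0.041]
scene sprayer 0.72 [439. 176.] [0.782 0.214] [0.785 0.177 0.043]
scene stopper 0.54 [412. 199.] [0.748 0.093] [0.749 0.068 0.035]
scene stopper 0.45 [329.  96.] [0.312 0.348] [0.336 0.304 0.045]
scene torch 0.87 [205. 236.] [ 0.315 -0.325] [ 0.327 -0.332  0.024]
scene torch 0.62 [270. 299.] [ 0.573 -0.38 ] [ 0.586 -0.392  0.042]
scene flask 0.78 [327.  99.] [0.312 0.331] [0.328 0.298 0.037]
scene flask 0.68 [410. 198.] [0.74  0.093] [0.743 0.069 0.035]
scene flask 0.61 [327. 233.] [ 0.595 -0.139] [ 0.608 -0.162  0.044]
```

View pics/top0.png

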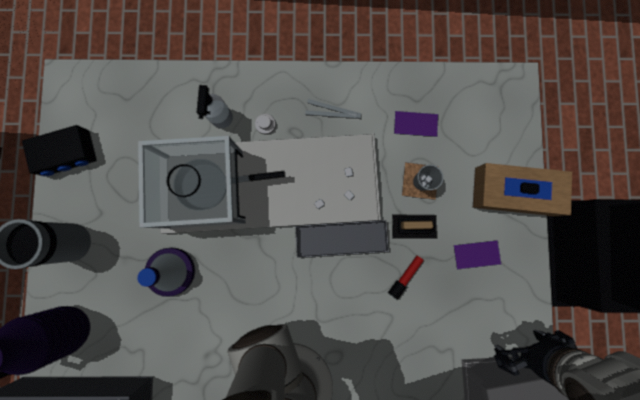

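View pics/scene0.png

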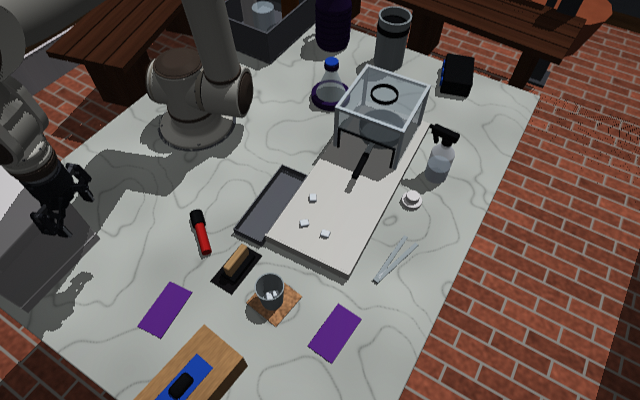

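The top view shows the pan in the hood at (200,182) with its black handle tip at (285,176). Three chips lie at (320,204), (349,196) and (349,172), the cup is at (428,180) on the cork, and the scraper is on the black pad at (415,226).
Possible mix-ups:
- **Purple pads:** (416,124) and (477,255) are not meant. The black pad at (415,226) is.
- **Wooden block:** (525,188) is not the scraper.
- **Cup:** only the steel one at (428,180) fits.

Next I'll measure these and check one close crop.

```bash
python3 - <<'E'
from h import *
z=np.load("top0.npz"); p,d=z["p"],z["d"]; t=(*z["f"],z["M"]); C=cloud(d,t)
def rect(m,name):
    P=C[m][:,:2]*1000; P=P.astype(np.float32); r=cv2.minAreaRect(P); print(name,len(P),np.round(r[0]),np.round(r[1]),round(r[2],1), 'med',np.round(np.median(P,0)), 'z',C[m][:,2].mean().round(4),'lo',P.min(0).round(),'hi',P.max(0).round())
x,y,Z=C[...,0],C[...,1],C[...,2]; g=p.astype(int).sum(2); hsv=cv2.cvtColor(p,cv2.COLOR_RGB2HSV)
er=lambda m:cv2.morphologyEx(m.astype(np.uint8),cv2.MORPH_OPEN,np.ones((3,3)))>0
rect(er((abs(Z-.03)<.008)&(x>.42)&(x<.72)&(y<.12)&(y>-.3)&(g>330)),"board open")
rect(er((x>.4)&(x<.75)&(y<.4)&(y>.1)&(Z>.15)&(Z<.2)),"hood roof")
rect((Z>.06)&(Z<.11)&(x>.5)&(x<.66)&(y<.1)&(y>-.05),"handle")
rect((abs(Z-.064)<.008)&(x>.4)&(x<.5)&(y<-.29)&(y>-.43),"grip")
rect((hsv[...,2]<70)&(x>.39)&(x<.51)&(y<-.28)&(y>-.44)&(Z<.03),"pad/foot")
rect((abs(Z-.089)<.012)&(x>.5)&(x<.65)&(y<-.3)&(y>-.47),"cup rim")
rect((hsv[...,1]>70)&(abs(Z-.004)<.01)&(x>.5)&(x<.65)&(y<-.3)&(y>-.47),"mat")
rect(er((Z<.025)&(x>.36)&(x<.47)&(y<.02)&(y>-.28)&(g<230)),"tray")
m=((Z>.036)&(Z<.055)&(x>.46)&(x<.71)&(y<-.03)&(y>-.24)).astype(np.uint8)
n,l,s,c=cv2.connectedComponentsWithStats(m)
for i in range(1,n):
    if s[i,4]>8: rect(l==i,f"chip {c[i].round()}")
q=np.load("scene0.npz")
a=cv2.resize(p[150:290,260:500],None,fx=3.3,fy=3.3,interpolation=cv2.INTER_CUBIC)
cv2.imwrite("pics/crop1.png",a[:,:,::-1])
E
```

```text
board open 8924 [578. -66.] [249. 359.] 3.7 med [581. -88.] z 0.0294 lo [ 449. -248.] hi [713. 120.]
hood roof 8229 [596. 245.] [301. 222.] 3.8 med [550. 235.] z 0.1883 lo [439. 124.] hi [749. 359.]
handle 230 [582.  55.] [18. 89.] 7.2 med [582.  55.] z 0.0854 lo [569.   9.] hi [594.  99.]
grip 217 [ 450. -354.] [19. 80.] 0.1 med [ 448. -357.] z 0.063 lo [ 440. -394.] hi [ 460. -315.]
pad/foot 872 [ 439. -352.] [ 89. 144.] 1.6 med [ 438. -347.] z 0.0095 lo [ 392. -424.] hi [ 482. -280.]
cup rim 153 [ 579. -384.] [69. 69.] 0.9 med [ 580. -395.] z 0.0864 lo [ 544. -419.] hi [ 613. -350.]
mat 571 [ 581. -379.] [98. 99.] 82.9 med [ 564. -355.] z 0.0036 lo [ 529. -423.] hi [ 633. -325.]
tray 2676 [ 412. -146.] [ 86. 256.] 3.7 med [ 412. -146.] z 0.0031 lo [ 361. -276.] hi [461. -17.]
chip [373. 146.] 42 [ 669. -238.] [81.  6.] 1.5 med [ 678. -239.] z 0.0388 lo [ 628. -240.] hi [ 709. -234.]
chip [348. 172.] 58 [ 600. -166.] [24. 19.] 12.6 med [ 599. -165.] z 0.0407 lo [ 587. -176.] hi [ 611. -156.]
chip [349. 195.] 59 [ 534. -166.] [22. 20.] 45.0 med [ 536. -167.] z 0.0413 lo [ 522. -178.] hi [ 547. -153.]
chip [319. 203.] 60 [509. -82.] [20. 23.] 34.0 med [509. -82.] z 0.0409 lo [496. -96.] hi [522. -71.]
```

View pics/crop1.png

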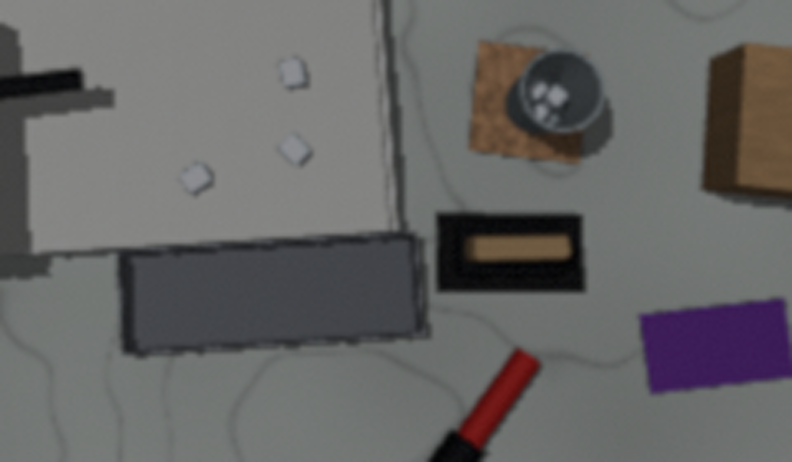

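The crop confirms it: the scraper's wooden grip is on the black pad at crop (518,247), the cup holds about 4–5 nuggets, and there are three chips. Board yaw is about +3.7°, and the pan handle is at about (582,55). I'll do the scraper first.

```bash
python3 -m jog '[{"rotation":[0,0,70],"translation":[261,162,-60],"grip":85},{"rotation":[0,0,70],"translation":[261,162,-60],"grip":85},{"rotation":[0,0,70],"translation":[261,162,-60],"grip":85},{"rotation":[0,0,70],"translation":[261,162,-60],"grip":85},{"rotation":[0,0,70],"translation":[261,162,-60],"grip":85},{"rotation":[0,0,70],"translation":[261,162,-60],"grip":85},{"rotation":[0,0,70],"translation":[261,162,-60],"grip":85},{"rotation":[0,0,70],"translation":[261,162,-60],"grip":85},{"rotation":[0,0,70],"translation":[261,162,-60],"grip":85},{"rotation":[0,0,70],"translation":[261,162,-60],"grip":85},{"rotation":[0,0,70],"translation":[261,162,-60],"grip":85},{"rotation":[0,0,70],"translation":[261,162,-60],"grip":85},{"rotation":[0,0,70],"translation":[261,162,-60],"grip":85},{"rotation":[0,0,70],"translation":[261,162,-60],"grip":85}]' 60
python3 - <<'E'
from h import *
p,d,t=snap("wrist","w1.png"); C=cloud(d,t); x,y,Z=C[...,0],C[...,1],C[...,2]
m=(abs(Z-.064)<.007)&(x>.4)&(x<.5)&(y<-.29)&(y>-.43)&(d>0)
print(m.sum(),cv2.minAreaRect((C[m][:,:2]*1000).astype(np.float32)),C[m][:,2].mean())
m=(abs(Z-.004)<.005)&(p.sum(2)<150)&(d>0)
print(m.sum(),cv2.minAreaRect((C[m][:,:2]*1000).astype(np.float32)),C[m].min(0),C[m].max(0))
print(readout.get_obs()["q"],t[3].round(3))
E
```

```text
time: 3.0
ee_pos: [0.4504, -0.3545, 0.1714]
tcp_rot: [180.0, 0.0, 90.1]
wrist_force: [0.3, 0.3, 0.8]
opening: 0.085
grasp_force: 0.0
2328 ((450.12420654296875, -353.89324951171875), (19.644956588745117, 78.51826477050781), 0.6489476561546326) 0.06362923032326034
3718 ((398.30596923828125, -430.56072998046875), (188.078857421875, 265.6530456542969), 5.085651874542236) [ 0.29286238 -0.56799008  0.00167913] [ 0.50193224 -0.29559374  0.00895057]
[-3.82037402e+01  7.33111923e+00  5.99234191e+00  8.86568861e+01
  1.45018386e-03  5.16870007e+01] [[ 1.     0.001  0.001  0.45 ]
 [ 0.002 -0.963 -0.269 -0.287]
 [ 0.001  0.269 -0.963  0.314]
 [ 0.     0.     0.     1.   ]]
```

View pics/w1.png

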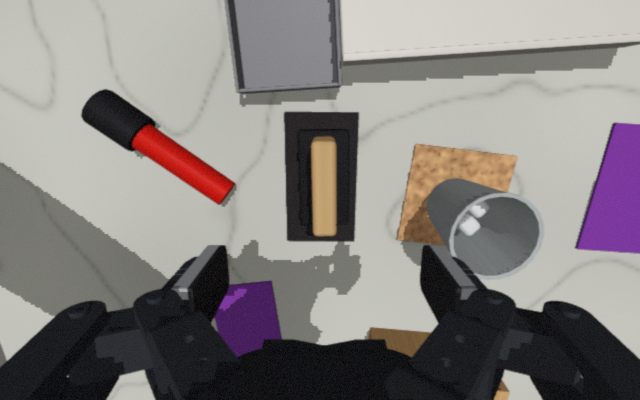

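The wrist view shows the scraper grip at (323,187) on the black pad. The tool is centred on it, so I'll descend and grip.

```bash
python3 -m jog '[{"rotation":[0,0,0],"translation":[0,1,-40],"grip":85},{"rotation":[0,0,0],"translation":[0,1,-80],"grip":85},{"rotation":[0,0,0],"translation":[0,1,-115],"grip":85},{"rotation":[0,0,0],"translation":[0,1,-141],"grip":85},{"rotation":[0,0,0],"translation":[0,1,-141],"grip":50},{"rotation":[0,0,0],"translation":[0,1,-141],"grip":10},{"rotation":[0,0,0],"translation":[0,1,-141],"grip":10},{"rotation":[0,0,0],"translation":[0,1,-141],"grip":10},{"rotation":[0,0,0],"translation":[0,1,-141],"grip":10},{"rotation":[0,0,0],"translation":[0,1,-141],"grip":10},{"rotation":[0,0,0],"translation":[0,1,-141],"grip":10}]' 60
python3 -m jog '[{"rotation":[0,0,0],"translation":[0,0,20],"grip":10},{"rotation":[0,0,0],"translation":[0,0,50],"grip":10},{"rotation":[0,0,0],"translation":[0,0,90],"grip":10},{"rotation":[0,0,0],"translation":[0,0,90],"grip":10}]'
```

```text
time: 4.15
ee_pos: [0.4513, -0.3539, 0.032]
tcp_rot: [179.9, 0.1, 90.2]
wrist_force: [0.6, -0.5, 6.2]
opening: 0.019
grasp_force: 59.9
time: 4.55
ee_pos: [0.4523, -0.3548, 0.1264]
tcp_rot: [179.6, 0.3, 90.2]
wrist_force: [0.4, -0.6, -0.8]
opening: 0.0195
grasp_force: 59.0
```

```bash
python3 -m jog '[{"rotation":[0,0,3.7],"translation":[30,30,0],"grip":10},{"rotation":[0,0,3.7],"translation":[60,60,0],"grip":10},{"rotation":[0,0,3.7],"translation":[90,90,0],"grip":10},{"rotation":[0,0,3.7],"translation":[120,120,0],"grip":10},{"rotation":[0,0,3.7],"translation":[150,150,0],"grip":10},{"rotation":[0,0,3.7],"translation":[180,180,0],"grip":10},{"rotation":[0,0,3.7],"translation":[199,197,0],"grip":10},{"rotation":[0,0,3.7],"translation":[199,197,0],"grip":10},{"rotation":[0,0,3.7],"translation":[199,197,-30],"grip":10},{"rotation":[0,0,3.7],"translation":[199,197,-55],"grip":10},{"rotation":[0,0,3.7],"translation":[199,197,-63],"grip":10},{"rotation":[0,0,3.7],"translation":[199,197,-65],"grip":10},{"rotation":[0,0,3.7],"translation":[199,197,-65],"grip":10}]'
python3 - <<'E'
from h import *
p,d,t=snap("scene","s2.png"); C=cloud(d,t);x,y,Z=C[...,0],C[...,1],C[...,2]
for r in spotter.mark_of("scene","chip1")[:6]:
    u,v=r["uv"]; print(round(r["confidence"],2),np.round(r["uv"]),atz(u,v,.036,t).round(3))
E
```

```text
time: 5.85
ee_pos: [0.6485, -0.1566, 0.0576]
tcp_rot: [180.0, -0.0, 93.8]
wrist_force: [-7.7, 2.4, 12.2]
opening: 0.0193
grasp_force: 62.0
0.55 [326. 235.] [ 0.608 -0.164  0.036]
0.52 [271. 299.] [ 0.585 -0.389  0.036]
0.39 [304. 223.] [ 0.538 -0.164  0.036]
```

View pics/s2.png

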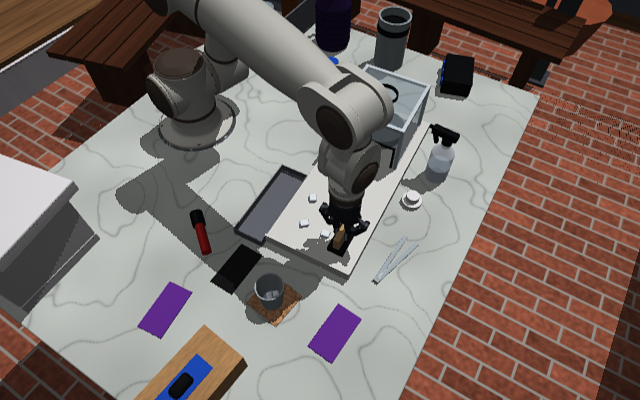

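The picture shows the scraper on the board at (340,240), just on the +x side of the chips at (325,236) and (304,223). I'll ease the pressure and sweep toward the tray.

```bash
python3 -m jog '[{"rotation":[0,0,0],"translation":[0,0,1],"grip":10},{"rotation":[0,0,0],"translation":[-10,-1,1],"grip":10},{"rotation":[0,0,0],"translation":[-22,-1.5,1],"grip":10},{"rotation":[0,0,0],"translation":[-34,-2,1],"grip":10},{"rotation":[0,0,0],"translation":[-46,-3,1],"grip":10},{"rotation":[0,0,0],"translation":[-58,-4,1],"grip":10},{"rotation":[0,0,0],"translation":[-70,-5,1],"grip":10},{"rotation":[0,0,0],"translation":[-82,-5.5,1],"grip":10},{"rotation":[0,0,0],"translation":[-94,-6,1],"grip":10},{"rotation":[0,0,0],"translation":[-106,-7,1],"grip":10},{"rotation":[0,0,0],"translation":[-118,-8,1],"grip":10},{"rotation":[0,0,0],"translation":[-130,-8.5,1],"grip":10},{"rotation":[0,0,0],"translation":[-142,-9,1],"grip":10},{"rotation":[0,0,0],"translation":[-154,-10,1],"grip":10},{"rotation":[0,0,0],"translation":[-166,-11,1],"grip":10},{"rotation":[0,0,0],"translation":[-178,-12,1],"grip":10},{"rotation":[0,0,0],"translation":[-190,-12.5,1],"grip":10},{"rotation":[0,0,0],"translation":[-200,-13,1],"grip":10},{"rotation":[0,0,0],"translation":[-204,-13,1],"grip":10},{"rotation":[0,0,0],"translation":[-204,-13,1],"grip":10}]'
python3 -m jog '[{"rotation":[0,0,0],"translation":[0,0,30],"grip":10},{"rotation":[0,0,0],"translation":[30,20,40],"grip":10},{"rotation":[0,0,0],"translation":[70,60,40],"grip":10},{"rotation":[0,0,0],"translation":[110,95,40],"grip":10},{"rotation":[0,0,0],"translation":[116,95,40],"grip":10},{"rotation":[0,0,0],"translation":[116,95,40],"grip":10},{"rotation":[0,0,0],"translation":[116,95,40],"grip":10}]'
python3 - <<'E'
from h import *
p,d,t=snap("top","t2.png"); C=cloud(d,t);x,y,Z=C[...,0],C[...,1],C[...,2]
bright=(p.min(2)>115)&(x>.35)&(x<.47)&(y<0)&(y>-.29)&(Z<.03)
n,l,s,c=cv2.connectedComponentsWithStats(bright.astype(np.uint8))
for i in range(1,n):
    if s[i,4]>5: print("tray white",C[l==i].mean(0).round(3),s[i,4])
m=((Z>.036)&(Z<.055)&(x>.44)&(x<.71)&(y<-.03)&(y>-.24)).astype(np.uint8)
n,l,s,c=cv2.connectedComponentsWithStats(m)
for i in range(1,n):
    if s[i,4]>8: print("board",C[l==i].mean(0).round(3),s[i,4])
cv2.imwrite("pics/t2c.png",cv2.resize(p[120:280,230:450],None,fx=3.5,fy=3.5)[:,:,::-1])
E
```

```text
time: 7.95
ee_pos: [0.4452, -0.1699, 0.0575]
tcp_rot: [179.9, 0.1, 93.8]
wrist_force: [-2.1, 0.7, 9.6]
opening: 0.019
grasp_force: 61.6
time: 8.65
ee_pos: [0.5606, -0.0746, 0.0956]
tcp_rot: [-179.9, 0.0, 93.9]
wrist_force: [-0.0, -0.6, -1.4]
opening: 0.0192
grasp_force: 60.0
tray white [ 0.464 -0.157  0.028] 31
tray white [ 0.439 -0.172  0.026] 18
tray white [ 0.416 -0.186  0.015] 45
tray white [ 0.355 -0.139 -0.002] 12
tray white [ 0.353 -0.186 -0.001] 29
board [ 0.677 -0.238  0.039] 43
```

View pics/t2c.png

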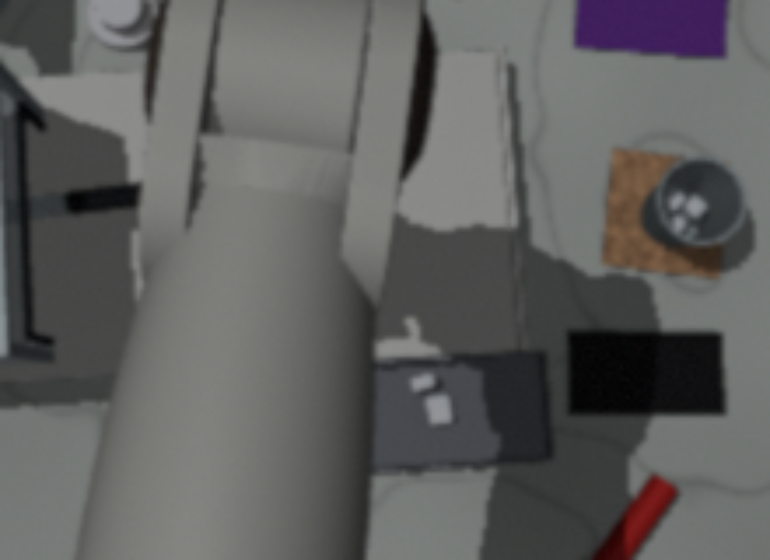

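Both chips are in the tray, at crop (422,382) and (437,408). Next is the second lane.

```bash
python3 -m jog '[{"rotation":[0,0,0],"translation":[0,0,-25],"grip":10},{"rotation":[0,0,0],"translation":[0,0,-36],"grip":10},{"rotation":[0,0,0],"translation":[0,0,-36],"grip":10},{"rotation":[0,0,0],"translation":[-10,-1,-36],"grip":10},{"rotation":[0,0,0],"translation":[-22,-1.5,-36],"grip":10},{"rotation":[0,0,0],"translation":[-34,-2,-36],"grip":10},{"rotation":[0,0,0],"translation":[-46,-3,-36],"grip":10},{"rotation":[0,0,0],"translation":[-58,-4,-36],"grip":10},{"rotation":[0,0,0],"translation":[-70,-5,-36],"grip":10},{"rotation":[0,0,0],"translation":[-82,-5.5,-36],"grip":10},{"rotation":[0,0,0],"translation":[-94,-6,-36],"grip":10},{"rotation":[0,0,0],"translation":[-106,-7,-36],"grip":10},{"rotation":[0,0,0],"translation":[-116,-8,-36],"grip":10},{"rotation":[0,0,0],"translation":[-120,-8,-36],"grip":10},{"rotation":[0,0,0],"translation":[-120,-8,-36],"grip":10}]'
python3 -m jog '[{"rotation":[0,0,0],"translation":[0,0,30],"grip":10},{"rotation":[0,0,-2],"translation":[0,-30,65],"grip":10},{"rotation":[0,0,-3.7],"translation":[0,-70,65],"grip":10},{"rotation":[0,0,-3.7],"translation":[0,-110,65],"grip":10},{"rotation":[0,0,-3.7],"translation":[0,-150,65],"grip":10},{"rotation":[0,0,-3.7],"translation":[0,-190,65],"grip":10},{"rotation":[0,0,-3.7],"translation":[5,-230,65],"grip":10},{"rotation":[0,0,-3.7],"translation":[5,-265,65],"grip":10},{"rotation":[0,0,-3.7],"translation":[7,-270,65],"grip":10},{"rotation":[0,0,-3.7],"translation":[7,-270,65],"grip":10},{"rotation":[0,0,-3.7],"translation":[7,-270,65],"grip":10}]'
python3 - <<'E'
from h import *
for nm in["top","scene"]:
    p,d,t=snap(nm,nm+"3.png"); C=cloud(d,t);x,y,Z=C[...,0],C[...,1],C[...,2]
    for r in spotter.mark_of(nm,"chip1")[:8]:
        u,v=r["uv"]; print(nm,round(r["confidence"],2),np.round(r["uv"]),C[int(v),int(u)].round(3))
    a,b,c,e=(120,280,250,470) if nm=="top" else (150,290,220,400)
    cv2.imwrite(f"pics/{nm}3c.png",cv2.resize(p[a:b,c:e],None,fx=3.5,fy=3.5)[:,:,::-1])
E
python3 -c "
import cv2,numpy as np
a=cv2.imread('pics/top3c.png');b=cv2.imread('pics/scene3c.png')
a=cv2.resize(a,(400,290));b=cv2.resize(b,(400,310));cv2.imwrite('pics/c3.png',np.vstack([a,b]))"
```

```text
time: 10.2
ee_pos: [0.4412, -0.0824, 0.0604]
tcp_rot: [180.0, 0.0, 93.8]
wrist_force: [0.5, 0.0, -1.1]
opening: 0.0194
grasp_force: 60.1
time: 11.3
ee_pos: [0.4486, -0.3517, 0.125]
tcp_rot: [-180.0, -0.0, 90.2]
wrist_force: [-0.2, 0.3, -1.1]
opening: 0.0189
grasp_force: 60.1
top 0.69 [428. 180.] [ 0.579 -0.391  0.043]
top 0.64 [357. 235.] [ 0.421 -0.191  0.014]
top 0.57 [352. 230.] [ 0.438 -0.173  0.03 ]
top 0.39 [320. 227.] [ 0.447 -0.082  0.001]
top 0.24 [221. 116.] [0.744 0.186 0.1  ]
scene 0.67 [207. 234.] [ 0.31  -0.313 -0.003]
scene 0.49 [264. 216.] [ 0.42  -0.192  0.015]
scene 0.48 [274. 211.] [ 0.437 -0.171  0.027]
scene 0.43 [295. 190.] [ 0.444 -0.075  0.021]
```

View pics/c3.png

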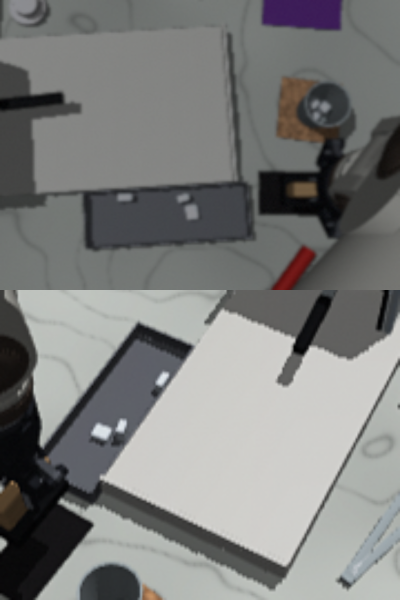

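All three chips are in the tray (top at about (125,197), (183,198) and (192,212) in the upper half), and the board is clear. I'll set the scraper back on its pad.

```bash
python3 -m jog '[{"rotation":[0,0,0],"translation":[0,0,-40],"grip":10},{"rotation":[0,0,0],"translation":[0,0,-75],"grip":10},{"rotation":[0,0,0],"translation":[0,0,-88],"grip":10},{"rotation":[0,0,0],"translation":[0,0,-93],"grip":10},{"rotation":[0,0,0],"translation":[0,0,-94],"grip":10},{"rotation":[0,0,0],"translation":[0,0,-94],"grip":10},{"rotation":[0,0,0],"translation":[0,0,-94],"grip":30},{"rotation":[0,0,0],"translation":[0,0,-94],"grip":50},{"rotation":[0,0,0],"translation":[0,0,-94],"grip":50},{"rotation":[0,0,0],"translation":[0,0,-94],"grip":50},{"rotation":[0,0,0],"translation":[0,0,-50],"grip":50},{"rotation":[0,0,0],"translation":[0,0,0],"grip":50},{"rotation":[0,0,0],"translation":[0,0,40],"grip":50}]'
python3 -m jog '[{"rotation":[0,0,7],"translation":[40,50,0],"grip":60},{"rotation":[0,0,7],"translation":[80,100,0],"grip":60},{"rotation":[0,0,7],"translation":[100,150,0],"grip":60},{"rotation":[0,0,7],"translation":[120,200,0],"grip":60},{"rotation":[0,0,7],"translation":[125,250,0],"grip":60},{"rotation":[0,0,7],"translation":[130,300,0],"grip":60},{"rotation":[0,0,7],"translation":[134,330,0],"grip":60},{"rotation":[0,0,7],"translation":[134,330,0],"grip":60},{"rotation":[0,0,7],"translation":[134,330,0],"grip":60},{"rotation":[0,0,7],"translation":[134,330,0],"grip":60}]'
python3 - <<'E'
from h import *
p,d,t=snap("wrist"); C=cloud(d,t);x,y,Z=C[...,0],C[...,1],C[...,2]
m=(abs(Z-.087)<.008)&(x>.53)&(x<.63)&(y<.1)&(d>0)&(p.sum(2)<200)
print(m.sum(),cv2.minAreaRect((C[m][:,:2]*1000).astype(np.float32)),C[m][:,2].mean(),C[m].min(0),C[m].max(0))
p,d,t=snap("top"); C=cloud(d,t);x,y,Z=C[...,0],C[...,1],C[...,2]
m=(abs(Z-.064)<.008)&(x>.4)&(x<.5)&(y<-.29)&(y>-.43); print("scraper",C[m].mean(0),cv2.minAreaRect((C[m][:,:2]*1000).astype(np.float32)))
E
```

```text
time: 12.8
ee_pos: [0.4485, -0.3523, 0.1679]
tcp_rot: [179.9, 0.0, 90.2]
wrist_force: [1.2, -0.9, 1.3]
opening: 0.0502
grasp_force: 0.0
time: 13.8
ee_pos: [0.5825, -0.0228, 0.1653]
tcp_rot: [-180.0, 0.0, 97.2]
wrist_force: [-0.7, 0.2, 0.4]
opening: 0.0599
grasp_force: 0.0
3769 ((582.7877807617188, 56.1422233581543), (17.05488395690918, 89.55416870117188), 7.312255859375) 0.08670144969609934 [0.56864587 0.01092442 0.08214648] [0.59578413 0.09999054 0.08934423]
scraper [ 0.44831008 -0.35234685  0.06303163] ((448.4211730957031, -354.0122375488281), (16.578210830688477, 80.58953857421875), 0.01274468470364809)
```

The handle is confirmed at 7.3° yaw, width 17, top at 0.087. I'll grip near its tip to keep the wrist clear of the hood.

```bash
python3 -m jog '[{"rotation":[0,0,0],"translation":[4,25,-20],"grip":60},{"rotation":[0,0,0],"translation":[4,47,-40],"grip":60},{"rotation":[0,0,0],"translation":[4,47,-70],"grip":60},{"rotation":[0,0,0],"translation":[4,47,-95],"grip":60},{"rotation":[0,0,0],"translation":[4,47,-104],"grip":60},{"rotation":[0,0,0],"translation":[4,47,-104],"grip":60},{"rotation":[0,0,0],"translation":[4,47,-104],"grip":20},{"rotation":[0,0,0],"translation":[4,47,-104],"grip":5},{"rotation":[0,0,0],"translation":[4,47,-104],"grip":5},{"rotation":[0,0,0],"translation":[4,47,-104],"grip":5},{"rotation":[0,0,0],"translation":[4,47,-104],"grip":5},{"rotation":[0,0,0],"translation":[4,47,-104],"grip":5}]' 60
```

```text
time: 15.1
ee_pos: [0.5869, 0.0243, 0.0618]
tcp_rot: [179.9, 0.0, 97.1]
wrist_force: [0.5, -4.5, 2.1]
opening: 0.0168
grasp_force: 60.7
```

```bash
python3 -m jog '[{"rotation":[0,0,0],"translation":[0.5,-8,0],"grip":5},{"rotation":[0,0,0],"translation":[1,-20,0],"grip":5},{"rotation":[0,0,0],"translation":[2,-35,0],"grip":5},{"rotation":[0,0,0],"translation":[3,-50,0],"grip":5}]'
python3 -m jog '[{"rotation":[0,0,0],"translation":[1,-15,0],"grip":5},{"rotation":[0,0,0],"translation":[2,-30,0],"grip":5},{"rotation":[0,0,0],"translation":[3,-45,0],"grip":5},{"rotation":[0,0,0],"translation":[4,-60,0],"grip":5},{"rotation":[0,0,0],"translation":[5,-75,0],"grip":5},{"rotation":[0,0,0],"translation":[6,-90,0],"grip":5},{"rotation":[0,0,0],"translation":[7,-105,0],"grip":5},{"rotation":[0,0,0],"translation":[8,-120,0],"grip":5},{"rotation":[0,0,0],"translation":[9,-135,0],"grip":5},{"rotation":[0,0,0],"translation":[10,-150,0],"grip":5},{"rotation":[0,0,0],"translation":[11,-165,0],"grip":5},{"rotation":[0,0,0],"translation":[12,-178,0],"grip":5},{"rotation":[0,0,0],"translation":[12,-185,0],"grip":5},{"rotation":[0,0,0],"translation":[12,-185,0],"grip":5},{"rotation":[0,0,0],"translation":[12,-185,0],"grip":5},{"rotation":[0,0,0],"translation":[12,-185,0],"grip":5}]'
```

```text
time: 15.5
ee_pos: [0.5894, -0.0265, 0.0612]
tcp_rot: [-180.0, -0.0, 97.2]
wrist_force: [0.2, 3.2, 0.9]
opening: 0.0171
grasp_force: 60.5
time: 17.1
ee_pos: [0.6018, -0.2107, 0.0618]
tcp_rot: [180.0, 0.1, 97.1]
wrist_force: [-0.0, -3.3, 3.1]
opening: 0.0169
grasp_force: 60.8
```

```bash
python3 -m jog '[{"rotation":[0,0,0],"translation":[0,0,0],"grip":30},{"rotation":[0,0,0],"translation":[0,0,0],"grip":50},{"rotation":[0,0,0],"translation":[0,0,0],"grip":60},{"rotation":[0,0,0],"translation":[0,0,0],"grip":60},{"rotation":[0,0,0],"translation":[0,0,40],"grip":60},{"rotation":[0,0,0],"translation":[0,0,90],"grip":60},{"rotation":[0,0,8],"translation":[-20,-20,140],"grip":85},{"rotation":[0,0,16],"translation":[-40,-40,160],"grip":85},{"rotation":[0,0,24],"translation":[-60,-60,180],"grip":85},{"rotation":[0,0,33],"translation":[-80,-80,180],"grip":85},{"rotation":[0,0,33],"translation":[-80,-80,180],"grip":85},{"rotation":[0,0,33],"translation":[-80,-80,180],"grip":85}]'
python3 -m jog '[{"rotation":[-6,-5,0],"translation":[0,0,0],"grip":85},{"rotation":[-12,-10,0],"translation":[0,0,0],"grip":85},{"rotation":[-18,-15,0],"translation":[0,0,0],"grip":85},{"rotation":[-24,-20,0],"translation":[0,0,0],"grip":85},{"rotation":[-30,-25,0],"translation":[0,0,0],"grip":85},{"rotation":[-34.5,-28.9,0],"translation":[0,0,0],"grip":85},{"rotation":[-34.5,-28.9,0],"translation":[0,0,0],"grip":85},{"rotation":[-34.5,-28.9,0],"translation":[0,0,0],"grip":85},{"rotation":[-34.5,-28.9,0],"translation":[0,0,0],"grip":85}]'
cat > look.py <<'E'
from h import *
o=readout.get_obs(); Rm=R.from_euler('xyz',o["tcp_rot"],degrees=True).as_matrix(); print("tcp",o["ee_pos"].round(4),"q",o["q"].round(1)); print("tool axes cols\n",Rm.round(3))
p,d,t=snap("top","tl.png"); C=cloud(d,t);x,y,Z=C[...,0],C[...,1],C[...,2]
def rect(m,name):
    if m.sum()>5: r=cv2.minAreaRect((C[m][:,:2]*1000).astype(np.float32)); print(name,m.sum(),np.round(r[0],1),np.round(r[1]),round(r[2],1),"z",C[m][:,2].mean().round(4))
rect((abs(Z-.089)<.012)&(x>.5)&(x<.65)&(y<-.3)&(y>-.47),"cup rim")
rect((Z>.066)&(Z<.08)&(x>.46)&(x<.68)&(y<.105)&(y>-.1),"pan rim")
rect((Z>.08)&(Z<.095)&(x>.5)&(x<.66)&(y<.0)&(y>-.25),"handle")
E
python3 look.py
```

```text
time: 18.3
ee_pos: [0.5214, -0.2904, 0.2412]
tcp_rot: [180.0, -0.0, 130.0]
wrist_force: [-0.1, 0.3, -0.3]
opening: 0.0853
grasp_force: 0.0
time: 19.2
ee_pos: [0.5227, -0.2903, 0.2431]
tcp_rot: [-179.9, 45.0, 130.1]
wrist_force: [0.7, 0.4, 0.5]
opening: 0.085
grasp_force: 0.0
tcp [ 0.5227 -0.2903  0.2431] q [-19.1 -28.1 -29.5  48.  -21.3  22.8]
tool axes cols
 [[-0.456  0.765  0.455]
 [ 0.541  0.644 -0.541]
 [-0.707 -0.001 -0.707]]
cup rim 150 [ 577.7 -383.6] [69. 69.] 66.9 z 0.0863
pan rim 333 [577.    4.4] [141. 153.] 44.2 z 0.0729
handle 316 [ 593.5 -153.8] [ 18. 143.] 7.3 z 0.0852
```

```bash
python3 -m jog '[{"rotation":[0,0,0],"translation":[10,-25,-45],"grip":85},{"rotation":[0,0,0],"translation":[19,-50,-90],"grip":85},{"rotation":[0,0,0],"translation":[19,-50,-122],"grip":85},{"rotation":[0,0,0],"translation":[19,-50,-122],"grip":85},{"rotation":[0,0,0],"translation":[19,-50,-122],"grip":85}]'
python3 - <<'E'
from h import *
p,d,t=snap("wrist","w4.png"); C=cloud(d,t);x,y,Z=C[...,0],C[...,1],C[...,2]
m=(abs(Z-.089)<.006)&(x>.5)&(x<.66)&(y<-.3)&(y>-.5)&(d>0)
print(cv2.minAreaRect((C[m][:,:2]*1000).astype(np.float32)),cv2.minEnclosingCircle((C[m][:,:2]*1000).astype(np.float32)))
print(readout.get_obs()["q"].round(1))
E
```

```text
time: 19.75
ee_pos: [0.5411, -0.3409, 0.1203]
tcp_rot: [-179.8, 45.0, 130.2]
wrist_force: [-0.2, -0.4, 1.1]
opening: 0.0851
grasp_force: 0.0
((578.9158935546875, -382.9487609863281), (70.18054962158203, 70.63360595703125), 78.70521545410156) ((577.978515625, -383.75701904296875), 36.2452392578125)
[-24.3 -21.  -38.5  30.3 -17.9  18.6]
```

View pics/w4.png

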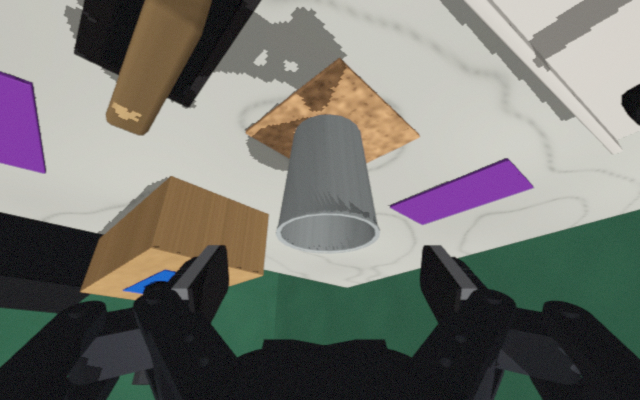

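The cup sits centred between the open fingers at (328,235). The scraper at upper left clears the approach, so I'll go in along the tool axis.

```bash
python3 -m jog '[{"rotation":[0,0,0],"translation":[11,-13,-17],"grip":85},{"rotation":[0,0,0],"translation":[22,-26,-34],"grip":85},{"rotation":[0,0,0],"translation":[33,-39,-51],"grip":85},{"rotation":[0,0,0],"translation":[40,-47,-62],"grip":85},{"rotation":[0,0,0],"translation":[45.5,-53,-70],"grip":85},{"rotation":[0,0,0],"translation":[45.5,-53,-70],"grip":85}]'
python3 -m jog '[{"rotation":[0,0,0],"translation":[0,0,0],"grip":70},{"rotation":[0,0,0],"translation":[0,0,0],"grip":55},{"rotation":[0,0,0],"translation":[0,0,0],"grip":50},{"rotation":[0,0,0],"translation":[0,0,0],"grip":50},{"rotation":[0,0,0],"translation":[0,0,0],"grip":50},{"rotation":[0,0,0],"translation":[0,0,0],"grip":50},{"rotation":[0,0,0],"translation":[0,0,0],"grip":50}]' 50
python3 -c "
from h import *
print(readout.get_obs()['q'].round(1))"
```

```text
time: 20.4
ee_pos: [0.5872, -0.3938, 0.0506]
tcp_rot: [-179.8, 45.1, 130.2]
wrist_force: [-0.6, 0.5, 0.6]
opening: 0.0849
grasp_force: 0.0
time: 21.1
ee_pos: [0.5871, -0.3936, 0.0518]
tcp_rot: [-179.9, 45.2, 130.2]
wrist_force: [-0.7, 1.8, 6.4]
opening: 0.0652
grasp_force: 55.1
[-27.6  -7.5 -36.3  18.2 -15.7  16.1]
```

The grip reads 65.2 mm, as expected at 60 mm up the cup. I'll lift and carry it upright to above the pan.

```bash
python3 -m jog '[{"rotation":[0,0,0],"translation":[0,0,15],"grip":50},{"rotation":[0,0,0],"translation":[0,0,45],"grip":50},{"rotation":[0,0,0],"translation":[0,0,85],"grip":50},{"rotation":[0,0,0],"translation":[0,0,125],"grip":50},{"rotation":[0,0,0],"translation":[-20,20,160],"grip":50},{"rotation":[0,0,0],"translation":[-40,40,180],"grip":50},{"rotation":[0,0,0],"translation":[-40,40,180],"grip":50},{"rotation":[0,0,0],"translation":[-40,40,180],"grip":50}]'
python3 -m jog '[{"rotation":[0,0,4],"translation":[5,20,0],"grip":50},{"rotation":[0,0,8],"translation":[10,50,0],"grip":50},{"rotation":[0,0,13],"translation":[15,80,0],"grip":50},{"rotation":[0,0,18],"translation":[20,110,0],"grip":50},{"rotation":[0,0,23],"translation":[25,140,0],"grip":50},{"rotation":[0,0,28],"translation":[30,170,0],"grip":50},{"rotation":[0,0,33],"translation":[35,200,0],"grip":50},{"rotation":[0,0,38],"translation":[40,230,0],"grip":50},{"rotation":[0,0,43],"translation":[45,260,0],"grip":50},{"rotation":[0,0,47],"translation":[50,290,0],"grip":50},{"rotation":[0,0,50],"translation":[50,320,0],"grip":50},{"rotation":[0,0,50],"translation":[50,346,0],"grip":50},{"rotation":[0,0,50],"translation":[50,346,0],"grip":50},{"rotation":[0,0,50],"translation":[50,346,0],"grip":50}]'
python3 look.py
```

```text
time: 21.9
ee_pos: [0.5458, -0.3529, 0.2295]
tcp_rot: [-179.8, 45.0, 130.3]
wrist_force: [-0.2, -0.7, -2.3]
opening: 0.0657
grasp_force: 56.0
time: 23.3
ee_pos: [0.5959, -0.0069, 0.2271]
tcp_rot: [-179.8, 44.8, -179.7]
wrist_force: [-0.4, -0.0, -1.8]
opening: 0.0654
grasp_force: 56.0
tcp [ 0.5959 -0.0069  0.2271] q [ -1.  -32.6 -34.7  43.1   0.7  -0.9]
tool axes cols
 [[-0.709 -0.003  0.705]
 [-0.004  1.     0.   ]
 [-0.705 -0.003 -0.709]]
pan rim 83 [564.5 -11.2] [175.  97.] 88.8 z 0.0748
handle 315 [ 593.5 -157.3] [ 18. 135.] 7.4 z 0.0853
```

```bash
python3 -m jog '[{"rotation":[0,-8,0],"translation":[3,0,0],"grip":50},{"rotation":[0,-16,0],"translation":[6,0,0],"grip":50},{"rotation":[0,-24,0],"translation":[9,0,0],"grip":50},{"rotation":[0,-32,0],"translation":[12,0,0],"grip":50},{"rotation":[0,-40,0],"translation":[15,0,0],"grip":50},{"rotation":[0,-48,0],"translation":[17,0,0],"grip":50},{"rotation":[0,-55,0],"translation":[17,0,0],"grip":50},{"rotation":[0,-55,0],"translation":[17,0,0],"grip":50},{"rotation":[0,-55,0],"translation":[17,0,0],"grip":50}]'
python3 -m jog '[{"rotation":[-7.9,0,-1.4],"translation":[0,0,0],"grip":50},{"rotation":[-15.8,0,-2.8],"translation":[0,0,0],"grip":50},{"rotation":[-23.6,0,-4.2],"translation":[0,0,0],"grip":50},{"rotation":[-31.5,0,-5.6],"translation":[0,0,0],"grip":50},{"rotation":[-39.4,0,-7],"translation":[0,0,0],"grip":50},{"rotation":[-47.3,0,-8.4],"translation":[0,0,0],"grip":50},{"rotation":[-54.2,0,-9.6],"translation":[0,0,0],"grip":50},{"rotation":[-59.1,0,-10.4],"translation":[0,0,0],"grip":50},{"rotation":[-59.1,0,-10.4],"translation":[0,0,0],"grip":50},{"rotation":[-59.1,0,-10.4],"translation":[0,0,0],"grip":50}]'
python3 look.py
```

```text
time: 24.25
ee_pos: [0.6729, -0.01, 0.2316]
tcp_rot: [-1.3, 80.8, -1.4]
wrist_force: [2.3, -0.3, -2.4]
opening: 0.0655
grasp_force: 55.9
time: 25.25
ee_pos: [0.6729, -0.0095, 0.2312]
tcp_rot: [-79.1, 29.7, -85.5]
wrist_force: [0.1, -0.4, -2.4]
opening: 0.0659
grasp_force: 56.2
tcp [ 0.6729 -0.0095  0.2312] q [ -0.7  -8.9 -65.7 -66.2  -0.2 -59.9]
tool axes cols
 [[ 0.069  0.15   0.986]
 [-0.866  0.499 -0.016]
 [-0.495 -0.853  0.164]]
pan rim 209 [563.2  -7.2] [177. 119.] 81.9 z 0.0733
handle 320 [ 593.2 -153.6] [ 18. 143.] 7.4 z 0.0851
```

Joint 3 hit its limit, so the tool stopped 60 mm too far out. I'll lower it and use a slightly down-pitched tool.

```bash
python3 -m jog '[{"rotation":[0,7,0],"translation":[-10,1,-15],"grip":50},{"rotation":[0,14,0],"translation":[-20,2,-30],"grip":50},{"rotation":[0,20,0],"translation":[-40,2,-45],"grip":50},{"rotation":[0,20,0],"translation":[-60,2,-65],"grip":50},{"rotation":[0,20,0],"translation":[-60,2,-78],"grip":50},{"rotation":[0,20,0],"translation":[-60,2,-78],"grip":50},{"rotation":[0,20,0],"translation":[-60,2,-78],"grip":50}]'
python3 look.py
```

```text
time: 26.0
ee_pos: [0.6487, -0.007, 0.1683]
tcp_rot: [-103.8, 29.0, -97.6]
wrist_force: [-0.2, -0.4, -2.5]
opening: 0.0658
grasp_force: 56.3
tcp [ 0.6487 -0.007   0.1683] q [ -0.4 -31.9 -65.8 -21.8  -0.4 -60.2]
tool axes cols
 [[-0.116 -0.173  0.978]
 [-0.867  0.498 -0.015]
 [-0.485 -0.849 -0.208]]
pan rim 221 [566.   -7.3] [176. 119.] 80.8 z 0.0732
handle 315 [ 593.4 -154.3] [ 18. 141.] 7.8 z 0.0852
```

View pics/tl.png

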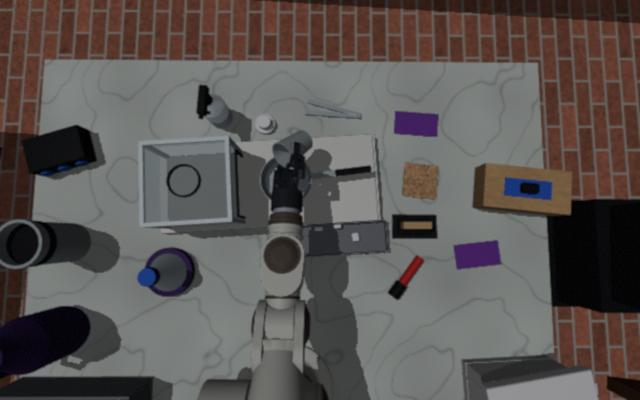

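The top view shows the cup's mouth over the pan, near (290,150), with the pan partly hidden at (280,180). The reachable pose (pitch −12°, grasp at x≈0.63) still throws the nuggets toward the pan's middle, so I'll roll and pour.

```bash
python3 -m jog '[{"rotation":[0,0,0],"translation":[-5,4,-10],"grip":50},{"rotation":[0,0,0],"translation":[-5,4,-10],"grip":50},{"rotation":[-8.3,0.1,1.8],"translation":[-5,4,-10],"grip":50},{"rotation":[-16.6,0.2,3.5],"translation":[-5,4,-10],"grip":50},{"rotation":[-24.9,0.4,5.3],"translation":[-5,4,-10],"grip":50},{"rotation":[-33.2,0.5,7.1],"translation":[-5,4,-10],"grip":50},{"rotation":[-41.5,0.6,8.8],"translation":[-5,4,-10],"grip":50},{"rotation":[-49.8,0.7,10.6],"translation":[-5,4,-10],"grip":50},{"rotation":[-58.1,0.8,12.4],"translation":[-5,4,-10],"grip":50},{"rotation":[-66.4,1,14.1],"translation":[-5,4,-10],"grip":50},{"rotation":[-74.7,1.1,15.9],"translation":[-5,4,-10],"grip":50},{"rotation":[-83,1.2,17.7],"translation":[-5,4,-10],"grip":50},{"rotation":[-91.3,1.3,19.4],"translation":[-5,4,-10],"grip":50},{"rotation":[-99.6,1.4,21.2],"translation":[-5,4,-10],"grip":50},{"rotation":[-107,1.5,22.8],"translation":[-5,4,-10],"grip":50},{"rotation":[-109,1.6,23.2],"translation":[-5,4,-10],"grip":50},{"rotation":[-109,1.6,23.2],"translation":[-5,4,-10],"grip":50},{"rotation":[-109,1.6,23.2],"translation":[-5,4,-10],"grip":50},{"rotation":[-109,1.6,23.2],"translation":[-5,4,-10],"grip":50}]'
python3 look.py
python3 - <<'E'
from h import *
p,d,t=snap("scene"); cv2.imwrite("pics/s5.png",cv2.resize(p[90:290,240:480],None,fx=2.8,fy=2.8)[:,:,::-1])
E
```

```text
time: 27.95
ee_pos: [0.6505, -0.0028, 0.1612]
tcp_rot: [-146.5, -75.2, -35.2]
wrist_force: [0.3, 0.3, -0.6]
opening: 0.0653
grasp_force: 56.6
tcp [ 0.6505 -0.0028  0.1612] q [   0.2  -30.6  -65.7  -22.8   -1.  -171.5]
tool axes cols
 [[ 0.209 -0.045  0.977]
 [-0.147 -0.989 -0.014]
 [ 0.967 -0.141 -0.213]]
pan rim 95 [556.  -10.1] [171.  90.] 83.2 z 0.0735
handle 324 [ 593.4 -154.9] [ 19. 140.] 7.6 z 0.085
```

View pics/s5.png

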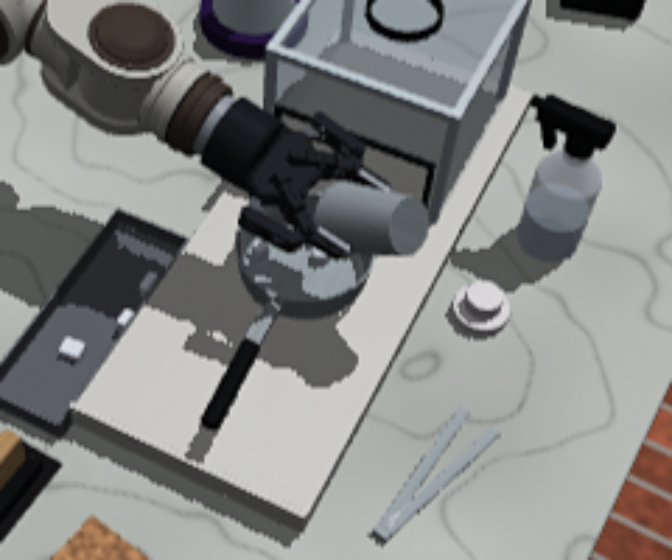

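```bash
python3 -m jog '[{"rotation":[0,0,0],"translation":[8,0,0],"grip":50},{"rotation":[0,0,0],"translation":[0,0,0],"grip":50},{"rotation":[0,0,0],"translation":[8,0,0],"grip":50},{"rotation":[0,0,0],"translation":[0,0,0],"grip":50},{"rotation":[8.3,-0.1,-1.8],"translation":[0,0,4],"grip":50},{"rotation":[16.6,-0.2,-3.6],"translation":[0,0,10],"grip":50},{"rotation":[25,-0.4,-5.4],"translation":[0,0,15],"grip":50},{"rotation":[33.2,-0.5,-7.2],"translation":[0,0,20],"grip":50},{"rotation":[41.5,-0.6,-9],"translation":[0,0,25],"grip":50},{"rotation":[49.8,-0.7,-10.8],"translation":[0,0,30],"grip":50},{"rotation":[58.1,-0.8,-12.7],"translation":[0,0,35],"grip":50},{"rotation":[66.4,-1,-14.5],"translation":[0,0,40],"grip":50},{"rotation":[74.7,-1.1,-16.3],"translation":[0,0,50],"grip":50},{"rotation":[83,-1.2,-18.1],"translation":[0,0,60],"grip":50},{"rotation":[91.3,-1.3,-19.9],"translation":[0,0,70],"grip":50},{"rotation":[91.3,-1.3,-19.9],"translation":[0,0,80],"grip":50},{"rotation":[91.3,-1.3,-19.9],"translation":[0,0,80],"grip":50},{"rotation":[91.3,-1.3,-19.9],"translation":[0,0,80],"grip":50}]'
python3 -m jog '[{"rotation":[8.3,-0.1,-1.8],"translation":[0,0,0],"grip":50},{"rotation":[16.6,-0.2,-3.6],"translation":[0,0,0],"grip":50},{"rotation":[25,-0.4,-5.4],"translation":[0,0,0],"grip":50},{"rotation":[33.2,-0.5,-7.2],"translation":[0,0,0],"grip":50},{"rotation":[41.5,-0.6,-9],"translation":[0,0,0],"grip":50},{"rotation":[49.8,-0.7,-10.8],"translation":[0,0,0],"grip":50},{"rotation":[58.1,-0.8,-12.7],"translation":[0,0,0],"grip":50},{"rotation":[66.4,-1,-14.5],"translation":[0,0,0],"grip":50},{"rotation":[74,-1.1,-16.3],"translation":[0,0,0],"grip":50},{"rotation":[74,-1.1,-16.3],"translation":[0,0,0],"grip":50},{"rotation":[74,-1.1,-16.3],"translation":[0,0,0],"grip":50}]'
python3 look.py
```

```text
time: 29.85
ee_pos: [0.6505, -0.0029, 0.2414]
tcp_rot: [-102.5, 11.2, -93.3]
wrist_force: [-0.3, -0.1, -1.8]
opening: 0.0655
grasp_force: 56.4
time: 30.95
ee_pos: [0.6504, -0.0029, 0.2405]
tcp_rot: [-167.1, 77.2, -167.8]
wrist_force: [-0.1, -0.7, -1.7]
opening: 0.0655
grasp_force: 56.2
tcp [ 0.6504 -0.0029  0.2405] q [  0.3 -39.3 -60.3  -8.6  -1.2  -2.6]
tool axes cols
 [[-0.216  0.006  0.976]
 [-0.047  0.999 -0.017]
 [-0.975 -0.049 -0.215]]
pan rim 151 [578.2  -7.9] [172. 119.] 77.2 z 0.0734
handle 318 [ 593.2 -153.1] [ 18. 144.] 7.4 z 0.0853
```

```bash
python3 -m jog '[{"rotation":[0,8,0],"translation":[-10,0,0],"grip":50},{"rotation":[0,16,0],"translation":[-20,0,0],"grip":50},{"rotation":[0,24,0],"translation":[-35,0,0],"grip":50},{"rotation":[0,32.5,0],"translation":[-50,0,-10],"grip":50},{"rotation":[0,32.5,0],"translation":[-54,0,-10],"grip":50},{"rotation":[0,32.5,0],"translation":[-54,0,-10],"grip":50},{"rotation":[0,32.5,0],"translation":[-54,0,-10],"grip":50}]'
python3 -m jog '[{"rotation":[0,0,-4],"translation":[-5,-20,0],"grip":50},{"rotation":[0,0,-8],"translation":[-10,-50,0],"grip":50},{"rotation":[0,0,-13],"translation":[-15,-80,0],"grip":50},{"rotation":[0,0,-18],"translation":[-20,-110,0],"grip":50},{"rotation":[0,0,-23],"translation":[-25,-140,0],"grip":50},{"rotation":[0,0,-28],"translation":[-30,-170,0],"grip":50},{"rotation":[0,0,-33],"translation":[-35,-200,0],"grip":50},{"rotation":[0,0,-38],"translation":[-40,-230,0],"grip":50},{"rotation":[0,0,-43],"translation":[-45,-260,0],"grip":50},{"rotation":[0,0,-47],"translation":[-50,-290,0],"grip":50},{"rotation":[0,0,-49],"translation":[-50,-320,0],"grip":50},{"rotation":[0,0,-49],"translation":[-50,-346,0],"grip":50},{"rotation":[0,0,-49],"translation":[-50,-350,0],"grip":50},{"rotation":[0,0,-49],"translation":[-50,-350,0],"grip":50},{"rotation":[0,0,-49],"translation":[-50,-350,0],"grip":50}]'
python3 look.py
python3 - <<'E'
from h import *
p=cv2.imread("pics/tl.png"); cv2.imwrite("pics/tlc.png",cv2.resize(p[130:240,230:450],None,fx=3.6,fy=3.6,interpolation=cv2.INTER_CUBIC))
E
```

```text
time: 31.7
ee_pos: [0.5967, -0.0029, 0.2307]
tcp_rot: [-176.6, 45.1, -176.5]
wrist_force: [-0.6, 0.0, -1.9]
opening: 0.0655
grasp_force: 56.3
time: 33.2
ee_pos: [0.5462, -0.3523, 0.2307]
tcp_rot: [-176.7, 45.0, 134.4]
wrist_force: [-0.4, 0.2, -1.9]
opening: 0.0655
grasp_force: 56.4
tcp [ 0.5462 -0.3523  0.2307] q [-25.3 -21.7 -27.   42.4 -17.5  14.9]
tool axes cols
 [[-0.494  0.742  0.452]
 [ 0.505  0.669 -0.545]
 [-0.707 -0.041 -0.706]]
pan rim 326 [577.1   4.3] [141. 153.] 44.0 z 0.073
handle 321 [ 593.3 -153.7] [ 18. 142.] 7.2 z 0.0851
```

View pics/tlc.png

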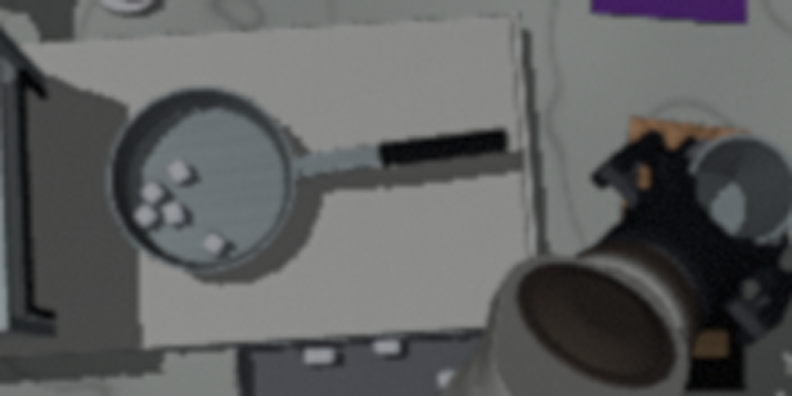

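The pan holds five nuggets, at crop (180,172), (152,191), (147,215), (174,213) and (215,243). The cup looks empty. I'll correct the small roll error and put it back.

```bash
python3 - <<'E'
from h import *
o=readout.get_obs(); A=R.from_euler('xyz',o["tcp_rot"],degrees=True);B=R.from_euler('xyz',[-179.9,45.1,130.2],degrees=True)
print(np.degrees((B*A.inv()).as_rotvec()).round(2))
E
```

```text
[ 1.49 -1.73 -1.92]
```

```bash
python3 -m jog '[{"rotation":[1.5,-1.7,-1.9],"translation":[20,-20,0],"grip":50},{"rotation":[1.5,-1.7,-1.9],"translation":[41,-40,-20],"grip":50},{"rotation":[1.5,-1.7,-1.9],"translation":[41,-40,-60],"grip":50},{"rotation":[1.5,-1.7,-1.9],"translation":[41,-40,-100],"grip":50},{"rotation":[1.5,-1.7,-1.9],"translation":[41,-40,-140],"grip":50},{"rotation":[1.5,-1.7,-1.9],"translation":[41,-40,-160],"grip":50},{"rotation":[1.5,-1.7,-1.9],"translation":[41,-40,-170],"grip":50},{"rotation":[1.5,-1.7,-1.9],"translation":[41,-40,-174],"grip":50},{"rotation":[1.5,-1.7,-1.9],"translation":[41,-40,-177],"grip":50},{"rotation":[1.5,-1.7,-1.9],"translation":[41,-40,-179],"grip":50},{"rotation":[1.5,-1.7,-1.9],"translation":[41,-40,-179],"grip":50}]'
```

```text
time: 34.35
ee_pos: [0.588, -0.3931, 0.0536]
tcp_rot: [-179.9, 45.2, 130.1]
wrist_force: [-0.3, -0.1, -2.2]
opening: 0.0654
grasp_force: 56.4
```

```bash
python3 -m jog '[{"rotation":[0,0,0],"translation":[0,0,-1.5],"grip":50},{"rotation":[0,0,0],"translation":[0,0,-2.5],"grip":50},{"rotation":[0,0,0],"translation":[0,0,-2.5],"grip":50}]'
```

```text
time: 34.65
ee_pos: [0.5884, -0.3935, 0.0518]
tcp_rot: [-180.0, 45.2, 130.1]
wrist_force: [-1.4, 0.6, 5.6]
opening: 0.0658
grasp_force: 56.2
```

Contact. I'll release and back out along the tool axis.

```bash
python3 -m jog '[{"rotation":[0,0,0],"translation":[0,0,0],"grip":72},{"rotation":[0,0,0],"translation":[0,0,0],"grip":80},{"rotation":[0,0,0],"translation":[0,0,0],"grip":85},{"rotation":[0,0,0],"translation":[0,0,0],"grip":85},{"rotation":[0,0,0],"translation":[-5,5.5,7],"grip":85},{"rotation":[0,0,0],"translation":[-14,16,21],"grip":85},{"rotation":[0,0,0],"translation":[-28,32,42],"grip":85},{"rotation":[0,0,0],"translation":[-45,54,71],"grip":85},{"rotation":[0,0,0],"translation":[-60,90,120],"grip":85},{"rotation":[0,0,0],"translation":[-60,110,165],"grip":85},{"rotation":[0,0,0],"translation":[-60,110,190],"grip":85},{"rotation":[0,0,0],"translation":[-60,110,190],"grip":85}]'
python3 -m jog '[{"rotation":[6,5,0],"translation":[0,0,0],"grip":60},{"rotation":[12,10,0],"translation":[0,0,0],"grip":60},{"rotation":[18,15,0],"translation":[0,0,0],"grip":60},{"rotation":[24,20,0],"translation":[0,0,0],"grip":60},{"rotation":[30,25,0],"translation":[0,0,0],"grip":60},{"rotation":[34.5,29,0],"translation":[0,0,0],"grip":60},{"rotation":[34.5,29,0],"translation":[0,0,0],"grip":60},{"rotation":[34.5,29,0],"translation":[0,0,0],"grip":60}]'
python3 look.py
python3 - <<'E'
from h import *
p=cv2.imread("pics/tl.png"); cv2.imwrite("pics/tld.png",cv2.resize(p[120:270,250:480],None,fx=3.4,fy=3.4,interpolation=cv2.INTER_CUBIC))
E
```

```text
time: 35.85
ee_pos: [0.529, -0.2823, 0.2485]
tcp_rot: [179.7, 45.6, 129.9]
wrist_force: [-0.7, -1.4, 0.8]
opening: 0.0846
grasp_force: 0.0
time: 36.65
ee_pos: [0.5276, -0.2833, 0.2386]
tcp_rot: [-179.9, 0.0, 130.1]
wrist_force: [-0.2, 0.3, -0.9]
opening: 0.06
grasp_force: 0.0
tcp [ 0.5276 -0.2833  0.2386] q [-28.2  12.1  18.9  96.8  -0.1  21.7]
tool axes cols
 [[-0.644  0.765 -0.001]
 [ 0.765  0.644 -0.001]
 [-0.    -0.001 -1.   ]]
pan rim 327 [577.    4.4] [141. 153.] 44.4 z 0.0729
handle 318 [ 593.5 -154.9] [ 18. 140.] 7.5 z 0.0852
```

View pics/tld.png

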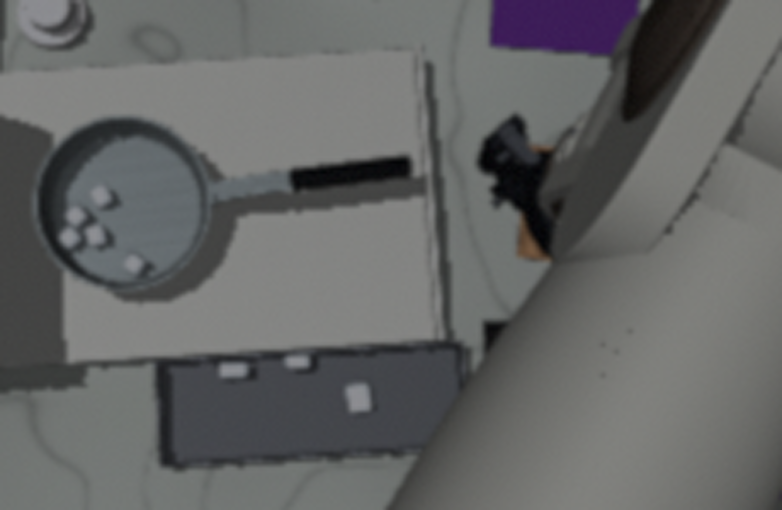

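Five nuggets are in the pan, the chips are in the tray and the board is clear. I'll re-grip the handle where I released it.

```bash
python3 -m jog '[{"rotation":[0,0,-8],"translation":[25,25,0],"grip":60},{"rotation":[0,0,-16],"translation":[50,50,0],"grip":60},{"rotation":[0,0,-24],"translation":[74,72.6,0],"grip":60},{"rotation":[0,0,-33],"translation":[74,72.6,0],"grip":60},{"rotation":[0,0,-33],"translation":[74,72.6,0],"grip":60},{"rotation":[0,0,-33],"translation":[74,72.6,-40],"grip":60},{"rotation":[0,0,-33],"translation":[74,72.6,-80],"grip":60},{"rotation":[0,0,-33],"translation":[74,72.6,-120],"grip":60},{"rotation":[0,0,-33],"translation":[74,72.6,-155],"grip":60},{"rotation":[0,0,-33],"translation":[74,72.6,-172],"grip":60},{"rotation":[0,0,-33],"translation":[74,72.6,-177],"grip":60},{"rotation":[0,0,-33],"translation":[74,72.6,-177],"grip":60},{"rotation":[0,0,-33],"translation":[74,72.6,-177],"grip":30},{"rotation":[0,0,-33],"translation":[74,72.6,-177],"grip":5},{"rotation":[0,0,-33],"translation":[74,72.6,-177],"grip":5},{"rotation":[0,0,-33],"translation":[74,72.6,-177],"grip":5},{"rotation":[0,0,-33],"translation":[74,72.6,-177],"grip":5},{"rotation":[0,0,-33],"translation":[74,72.6,-177],"grip":5}]' 60
python3 - <<'E'
from h import *
p,d,t=snap("top"); cv2.imwrite("pics/cupc.png",cv2.resize(p[150:250,230:470],None,fx=3.3,fy=3.3,interpolation=cv2.INTER_CUBIC)[:,:,::-1])
C=cloud(d,t);x,y,Z=C[...,0],C[...,1],C[...,2]
m=(abs(Z-.089)<.012)&(x>.5)&(x<.65)&(y<-.3)&(y>-.47); print(m.sum(),cv2.minEnclosingCircle((C[m][:,:2]*1000).astype(np.float32)),C[m][:,2].mean())
m=(np.hypot(x-.578,y+.385)<.022); print("cup inside heights",np.percentile(Z[m],[5,25,50,75,95]).round(3), p[m].mean(0),p[m].max(0))
m=(abs(Z-.064)<.008)&(x>.4)&(x<.5)&(y<-.29)&(y>-.43); print("scraper",m.sum(),C[m].mean(0))
E
```

```text
time: 38.5
ee_pos: [0.6018, -0.2108, 0.0633]
tcp_rot: [180.0, 0.1, 97.1]
wrist_force: [0.4, -2.9, 2.6]
opening: 0.0166
grasp_force: 60.5
134 ((580.4215087890625, -383.9234313964844), 35.66033935546875) 0.08615160224554952
cup inside heights [0.004 0.006 0.008 0.009 0.011] [50.27522936 53.91743119 55.82568807] [69 74 77]
scraper 197 [ 0.44830448 -0.35356906  0.06328749]
```

View pics/cupc.png

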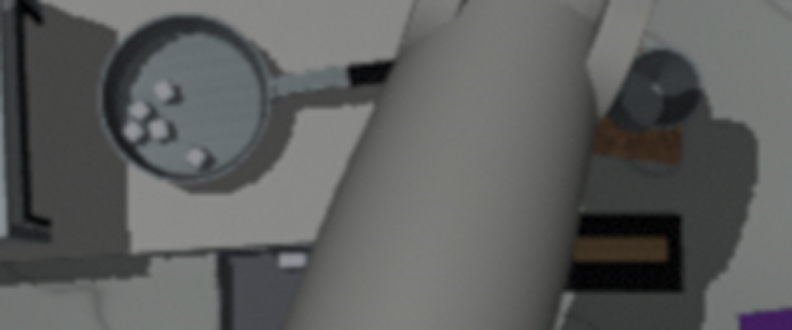

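The cup is empty, with its floor visible at (650,90), and five nuggets are in the pan. I'll slide the pan back along the same line.

```bash
python3 -m jog '[{"rotation":[0,0,0],"translation":[-0.5,6,0],"grip":5},{"rotation":[0,0,0],"translation":[-1,15,0],"grip":5},{"rotation":[0,0,0],"translation":[-2,27,0],"grip":5},{"rotation":[0,0,0],"translation":[-2.5,39,0],"grip":5},{"rotation":[0,0,0],"translation":[-3.3,51,0],"grip":5},{"rotation":[0,0,0],"translation":[-4,63,0],"grip":5},{"rotation":[0,0,0],"translation":[-5,75,0],"grip":5},{"rotation":[0,0,0],"translation":[-5,75,0],"grip":5}]'
python3 -m jog '[{"rotation":[0,0,0],"translation":[-0.5,10,0],"grip":5},{"rotation":[0,0,0],"translation":[-1.4,22,0],"grip":5},{"rotation":[0,0,0],"translation":[-2.2,34,0],"grip":5},{"rotation":[0,0,0],"translation":[-3,46,0],"grip":5},{"rotation":[0,0,0],"translation":[-3.7,58,0],"grip":5},{"rotation":[0,0,0],"translation":[-4.5,70,0],"grip":5},{"rotation":[0,0,0],"translation":[-5.3,82,0],"grip":5},{"rotation":[0,0,0],"translation":[-6,94,0],"grip":5},{"rotation":[0,0,0],"translation":[-6.9,106,0],"grip":5},{"rotation":[0,0,0],"translation":[-7.7,118,0],"grip":5},{"rotation":[0,0,0],"translation":[-8.5,130,0],"grip":5},{"rotation":[0,0,0],"translation":[-9.2,141,0],"grip":5},{"rotation":[0,0,0],"translation":[-9.7,148,0],"grip":5},{"rotation":[0,0,0],"translation":[-9.8,150,0],"grip":5},{"rotation":[0,0,0],"translation":[-9.8,150,0],"grip":5},{"rotation":[0,0,0],"translation":[-9.8,150,0],"grip":5},{"rotation":[0,0,0],"translation":[-9.8,150,0],"grip":5}]'
```

```text
time: 39.35
ee_pos: [0.5964, -0.1333, 0.0629]
tcp_rot: [-180.0, -0.1, 97.2]
wrist_force: [0.5, 3.9, 0.9]
opening: 0.0171
grasp_force: 60.2
time: 41.05
ee_pos: [0.5865, 0.0151, 0.0626]
tcp_rot: [-180.0, -0.1, 97.1]
wrist_force: [0.9, 2.6, 2.1]
opening: 0.0165
grasp_force: 60.3
```

Release, lift clear, retreat and inspect.

```bash
python3 -m jog '[{"rotation":[0,0,0],"translation":[0,0,0],"grip":30},{"rotation":[0,0,0],"translation":[0,0,0],"grip":45},{"rotation":[0,0,0],"translation":[0,0,0],"grip":50},{"rotation":[0,0,0],"translation":[0,0,0],"grip":50},{"rotation":[0,0,0],"translation":[0,0,30],"grip":50},{"rotation":[0,0,0],"translation":[0,-20,70],"grip":50},{"rotation":[0,0,0],"translation":[-30,-60,110],"grip":50},{"rotation":[0,0,0],"translation":[-80,-90,150],"grip":50},{"rotation":[0,0,0],"translation":[-130,-130,170],"grip":50},{"rotation":[0,0,0],"translation":[-180,-170,170],"grip":50},{"rotation":[0,0,0],"translation":[-220,-210,170],"grip":50},{"rotation":[0,0,0],"translation":[-260,-260,170],"grip":50},{"rotation":[0,0,0],"translation":[-290,-310,170],"grip":50},{"rotation":[0,0,0],"translation":[-320,-360,170],"grip":50},{"rotation":[0,0,0],"translation":[-330,-400,170],"grip":50},{"rotation":[0,0,0],"translation":[-330,-400,170],"grip":50},{"rotation":[0,0,0],"translation":[-330,-400,170],"grip":50}]'
python3 - <<'E'
from h import *
p,d,t=snap("top"); C=cloud(d,t);x,y,Z=C[...,0],C[...,1],C[...,2]
def rect(m,name):
    r=cv2.minAreaRect((C[m][:,:2]*1000).astype(np.float32)); print(name,m.sum(),np.round(r[0]),np.round(r[1]),round(r[2],1))
rect((Z>.06)&(Z<.11)&(x>.5)&(x<.66)&(y<.1)&(y>-.05),"handle")
rect((abs(Z-.064)<.008)&(x>.4)&(x<.5)&(y<-.29)&(y>-.43),"scraper")
rect((abs(Z-.089)<.012)&(x>.5)&(x<.65)&(y<-.3)&(y>-.47),"cup")
rect((p.min(2)<40)&(abs(Z-.004)<.01)&(x>.39)&(x<.51)&(y<-.28)&(y>-.44),"pad")
q,dd,tt=snap("scene")
a=cv2.resize(p[120:280,130:450],(760,380),interpolation=cv2.INTER_CUBIC); b=cv2.resize(q[60:330,200:470],(220,220))
cv2.imwrite("pics/fin.png",a[:,:,::-1]); cv2.imwrite("pics/fin2.png",cv2.resize(q[50:330,180:480],None,fx=2.1,fy=2.1,interpolation=cv2.INTER_CUBIC)[:,:,::-1])
E
```

```text
time: 42.75
ee_pos: [0.2548, -0.3874, 0.233]
tcp_rot: [-180.0, 0.1, 97.0]
wrist_force: [0.2, -0.0, -0.1]
opening: 0.0497
grasp_force: 0.0
handle 252 [581.  51.] [18. 99.] 6.7
scraper 202 [ 448. -354.] [17. 81.] 0.0
cup 143 [ 580. -385.] [67. 68.] 2.3
pad 461 [ 447. -359.] [ 64. 126.] 0.0
```

View pics/fin.png

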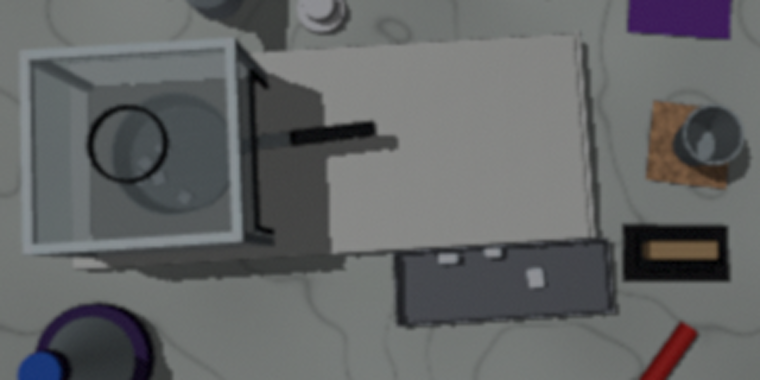

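The final view shows the bowl inside the hood with only the handle out. Five nuggets were counted in it before the slide, though only some show through the acrylic. The three chips are in the tray at (447,258), (492,252) and (535,278). The empty cup is upright on the cork and the scraper is on its black pad.

```bash
python3 -c "
from workcell import bot
print(bot.job_done())"
```

```text
the job is handed in; nothing more can be done
None
```

I handed the job in at about 43 s, but no verdict came back: by the camera checks the pan is back under the hood with the five nuggets, all three chips are in the catch tray, and the empty cup and scraper are upright on their places.

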